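# Unlock the press knob and hold the toy tray part way out

### The arm

A 6-joint arm with a two-finger parallel gripper is mounted at the origin on the work surface. World frame = base frame: x ahead of the robot, y to its left, z up, the work surface at z = 0. Lengths are in m, angles in rad, forces in N, time in s.
With the tool pointing down it reaches from about 0.35 to 0.975 m from the base axis. Payload 4.9 kg.
Tool frame: the origin (TCP) lies at the very end of the fingers, on their centre line; the grasp point (between the pads) lies 19 mm behind it; z points along the fingers, y is the direction in which the jaws open and shut (so a half turn about z gives the same grasp; the last joint's range is limited). The gripper opens to 85 mm and grips with 20 to 120 N. Pads are 22 mm wide; open, the fingers measure 114 mm over their backs; the gripper's body (76 mm by 85 mm) begins 54 mm behind the grasp point. The pads swing forward as they close: fully open they stand 13 mm farther back than shut.
Start: joints at [1.222, 0.053, 1.613, -0, 1.476, -0.119], TCP at [0.142, 0.609, 0.231] pointing down, gripper open.
Joint ranges: [-3.01, 3.01], [-1.01, 2.22], [0.06, 2.58], [-1.02, 4.17], [0.09, 2.62], [-3.14, 3.14]. Speed limits (rad/s): [2.57, 2.57, 3.14, 3.14, 3.14, 3.14].

### API

Orientations are given as a unit quaternion [w, x, y, z].
In Python, from plant import monitor, eyes, manip gives the robot as it stands.
- The arm moves only by the tool step_arm, never from a script. Its argument "motion" is a list of rows, each a list of 7 numbers: the shift along the world's x, y, z scaled (see below), then the turn, a rotation vector about the world's x, y, z scaled (see below), then the closure in counts, from 0 (fully open) to 255 (shut). In form: [[x, y, z, ax, ay, az, grip], ...]. A call has 1 to 10 rows; each row is the pose to reach, as a shift and turn from the pose commanded when the call began; what a row does not reach only later rows make up. The controller multiplies each number of a shift by 0.5 m and each number of a turn by 1.5 rad. A row lasts 1/10 s, in which the tool goes at most 50 mm and 8.59 degrees, less where a joint would pass 70% of its speed; a pose out of reach is approached as far as the arm can. A call with a number of a shift or a turn outside -1 to 1 is refused whole. A call with a gripper value outside its range is refused whole. The fingers move at their own pace and stop on an object; the grip force is fixed at half the most. Time passes only in rows, so rows that repeat a pose let the fingers close. It gives the time, the measured TCP pose, the force and the opening at its end, in the units of the state.
- monitor.state(): the state, without advancing time (a new reading comes with each control period).
- eyes.grab_frame(name): name is "scene" or "top" or "wrist"; returns a dict with "pixels" (400x640x3 uint8, red, green, blue), "mtx" (3x3 intrinsics, pixels), "rvec" (rotation vector, rad) and "tvec" (3), from world to camera coordinates, as OpenCV has them; the wrist camera has in their place "hand_eye" (4x4, takes a point from camera to tool coordinates, whose origin is the TCP and whose axes are the flange's). Camera axes: x right, y down, z forward; pixel columns grow to the right and rows downward; lengths in m; the calibration is good to about 2 mm. A picture is of the moment at which its call begins: read the wrist's pose just before it. There is no depth.
- manip.job_done(): hands the job in, once; it reports no verdict.
Trained networks look in the newest picture that a camera, given by its name, has taken for a name from the list of things; names that differ only in an ending like _2 or _b are one class to them, and where a whole thing is asked for, a point or a joint stands for the part that bears it (a point fixed in the world has none). Each returns a list of dicts, best first, with "p" (0 to 1); they miss things now and then, are a little off and sometimes report something else, mostly with a low value. They report only what shows in the picture. A call takes as long as a camera call.
- eyes.look_for(name, camera): "box" ([centre column, centre row, width, height] in pixels, round what is visible of it).
- eyes.pinpoint(name, camera): "uv" ([column, row] in pixels: a listed point, or the origin of a listed thing).
The state is a dict: "time": time; "joint_pos": joint angles; "joint_vel": joint speeds; "joint_efforts": joint torques, N m; "tool_pos": TCP position; "tool_rot": TCP orientation; "contact_force": force on the tool from outside, world axes, zero at the start; "ft_torque": the same for the moment, N m; "gripper_width": opening from 0.0 (shut) to 1.0 (fully open).
Only numpy, scipy, OpenCV 4.12 (cv2) and the standard library are available. Lean on these libraries where they do the work, as an engineer would, in place of code of your own. Each camera call takes 0.05 s, during which the arm holds its last target.

### The job

On the toy shelf's tray box, swing the steel hasp up off its catch post and fold it right back, so that the round press knob under it is free. Then press the knob down 20 mm (it can go 32 mm) with the robot, so that the spring-loaded tray comes out 40 mm, and keep it there: finish while still holding the knob down at that depth. Leave the ball, paddle, prism and cups around the box undisturbed.

Things in the scene. Friction and masses are not known exactly. Their poses are not given: they have to be found in the camera images.
- housing: beech tray box, fixed to the shelf top, 220 (x) x 200 (y) x 60 mm high; origin at the centre of its underside, x points from its tray front to its back (tray faces -x), z up. Turned up to 0.35 rad either way. On its top, on the centre line: at x = -42 mm a steel catch post, 10 mm thick, its top at z = 118 mm; at x = 0 the press knob; at x = +45 mm the hasp's hinge between two cheeks, 18 x 12 mm each, centred at y = -29 and +29 mm, tops at z = 116 mm
- hasp (a joint): angle of the hasp, rad: 0 = closed, lying level over the press knob and over the catch post; grows as its free end swings up and back towards the box's +x side; stop at 2.6. It weighs about 0.12 kg and the hinge is nearly free: let go before upright (about 1.5) it falls shut, past about 1.7 it falls back to its stop by itself and stays there
- hasp_bar (a point): centre of the round beech grip bar at the free end of the hasp: 18 mm diameter, 28 mm long along the box's y (the hinge direction), so it can be pinched across its two ends from above and turns between the pads as the hasp swings. It is 135 mm from the hinge; closed, it is at box x = -90, y = 0, z = 110 mm, with 41 mm free below it. A 12 mm wide neck joins it to the steel strap (40 mm wide, 5 mm thick), whose wide part begins 31 mm from the bar's centre
- hasp_hinge (a point): centre of the hasp's hinge, fixed to the box at box x = 45, y = 0, z = 110 mm; the hinge line runs along the box's y
- press (a joint): how far the press knob is pressed down, m: 0 = up (spring at rest), stop at 0.032; wanted 0.020. The spring needs about 5 N to start, 10 N at 0.020 and 13 N at the stop, and returns the knob when let go
- press_top (a point): centre of the knob's flat top; the knob is a beech disc, 48 mm diameter, 10 mm thick, on a steel stem; when up its top is at z = 102 mm over the shelf top, and it moves straight down
- tray (a joint): how far the tray stands out of the box to its -x side, m: linked to the press knob, always twice its travel (0 in, 0.040 wanted, 0.064 at the stop)
- tray_front (a point): middle of the top edge of the tray's front panel (12 mm thick, 190 mm wide, top edge at z = 56 mm); its outer face stands 122 mm from the box's centre when in
- ball: ridged green silicone ball with a small flat foot, 72 mm diameter, 67 mm high, loose; origin under its centre; leave alone
- paddle: beech clacker paddle lying flat, about 157 mm long, 60 wide, 22 high, loose; origin near its middle on the underside, x along it; leave alone
- prism: frosted glass three-sided prism lying on one face, 72 mm long (y), 48 wide, 42 high, loose; origin under its centre; leave alone
- cups: three pale blue ceramic cups nested in one another, 84 mm diameter, 82 mm high, loose; origin under their centre; leave alone

How it is judged:
By the outcome, as a careful person would: the job done as asked, in the order asked, and still so for the second after the job is handed in, while the arm keeps its last pose, push and grip.
It also fails if it takes over 42 s, if anything falls off the work surface, if the arm or the gripper's body presses on something with over 40 N, if the wrist force passes 120 N, or if a joint passes its speed limit or range.

## Working session

There is one attempt and no reset: what is moved stays moved. The work goes in short steps, Python scripts to look and compute and a tool call to move; the robot and the scene stay as the last step left them, time stands still between calls to the robot, and variables do not carry over. Pictures are saved under pics/ and viewed, and the job is handed in when it is done.

Besides the shell and the picture viewer there is one more tool, called after "Call:" in YAML: its name, and indented under it one key for each argument. step_arm: Moves the arm, as the interface text tells. Its arguments: {"type":"object","properties":{"motion":{"type":"array","items":{"type":"array","items":{"type":"number"}}}},"required":["motion"]}

```bash
mkdir -p pics; ls; cat > h.py <<'E'
import numpy as np, cv2
from plant import monitor, eyes, manip
def save(f,n): cv2.imwrite('pics/'+n+'.png', cv2.cvtColor(f['pixels'],cv2.COLOR_RGB2BGR))
E
python3 - <<'E'
from h import *
s=monitor.state();print(s)
for c in ['scene','top']:
    f=eyes.grab_frame(c); save(f,c+'0'); print(c,f['mtx'].tolist(),f['rvec'],f['tvec'])
    for n in ['hasp_bar','hasp_hinge','press_top','tray_front','housing','ball','paddle','prism','cups']:
        r=eyes.pinpoint(n,c); print(n,[(np.round(q['uv'],1).tolist(),round(q['p'],2)) for q in r[:2]])
E
```

```text
pics
{'time': 0.0, 'joint_pos': array([ 1.22199384e+00,  5.33782503e-02,  1.61428807e+00,  1.67013964e-05,
        1.47595814e+00, -1.18968520e-01]), 'joint_vel': array([-0.00019505, -0.00119113,  0.0004395 , -0.0020969 ,  0.00223964,
       -0.00012528]), 'joint_efforts': array([-1.01888570e-03, -3.93691671e+01, -3.70169950e+01, -8.96865072e-05,
        6.87075168e-03,  1.77015232e-05]), 'tool_pos': array([0.14215134, 0.60799486, 0.23005327]), 'tool_rot': array([-2.43531308e-04,  1.14664954e-01,  9.93403703e-01, -9.86319401e-04]), 'contact_force': array([ 0.6505766 ,  0.48625935, -0.77732616]), 'ft_torque': array([ 0.00517531,  0.02427823, -0.0129717 ]), 'gripper_width': 0.9982980609076649}
scene [[482.1047826802992, 0.0, 315.98435948106993], [0.0, 482.1047826802992, 201.79577562911743], [0.0, 0.0, 1.0]] [ 2.1545802   1.18405667 -0.44675984] [-0.37087324 -0.30129624  1.43355488]
hasp_bar [([216.3, 193.9], 0.56), ([248.0, 227.7], 0.53)]
hasp_hinge [([246.9, 231.9], 0.56)]
press_top [([237.7, 222.1], 0.4)]
tray_front [([213.4, 199.3], 0.5)]
housing [([241.3, 246.8], 0.61)]
ball [([125.8, 276.5], 0.73)]
paddle [([344.4, 234.0], 0.82), ([248.6, 231.2], 0.2)]
prism [([298.7, 183.0], 0.92)]
cups [([181.7, 334.1], 0.75)]
top [[406.775935019682, 0.0, 326.09606958637994], [0.0, 406.775935019682, 191.43591569155348], [0.0, 0.0, 1.0]] [ 2.19917248 -2.21080149  0.1219461 ] [0.02380466 0.60735155 0.8720014 ]
hasp_bar [([405.2, 246.8], 0.55)]
hasp_hinge [([390.1, 180.7], 0.97)]
press_top [([397.0, 202.2], 0.38)]
tray_front [([398.7, 260.1], 0.86), ([392.9, 178.1], 0.39)]
housing [([390.4, 202.9], 0.78), ([397.4, 202.0], 0.42)]
ball [([489.7, 230.7], 0.66)]
paddle [([295.3, 170.5], 0.91)]
prism [([294.2, 254.1], 0.72)]
cups [([470.7, 152.5], 0.75)]
```

View pics/scene0.png

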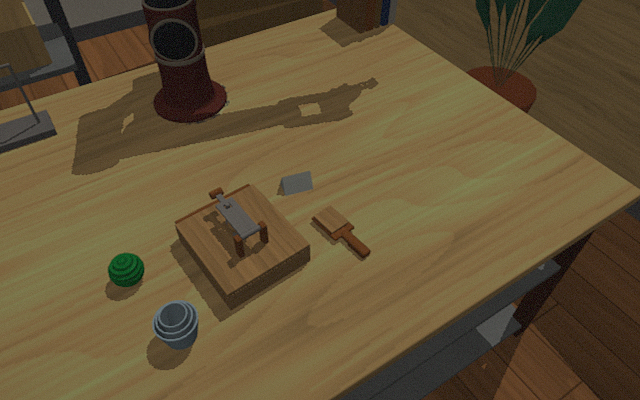

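View pics/top0.png

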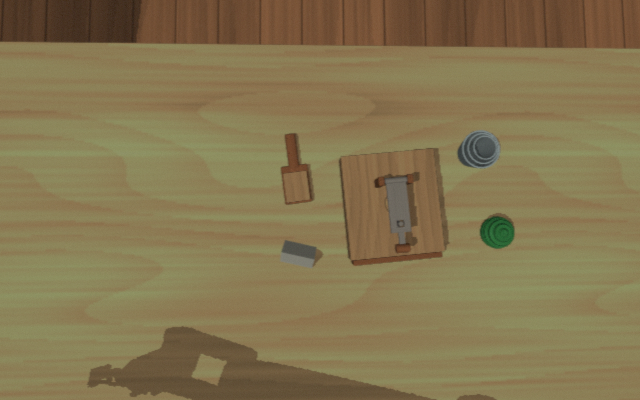

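```bash
cat >> h.py <<'E'
def ray(f_mtx,rvec,tvec,uv,z):
    R,_=cv2.Rodrigues(np.array(rvec,float)); t=np.array(tvec,float)
    d=R.T@np.linalg.inv(np.array(f_mtx))@np.array([uv[0],uv[1],1.]); c=-R.T@t
    return c+d*(z-c[2])/d[2]
E
python3 - <<'E'
from h import *
from scipy.optimize import least_squares
P={'hasp_bar':(-.09,0,.11),'hasp_hinge':(.045,0,.11),'tray_front':(-.116,0,.056),'housing':(0,0,0)}
F={c:eyes.grab_frame(c) for c in['scene','top']}
obs=[]
for c in F:
  f=F[c]
  for n in ['hasp_bar','hasp_hinge','tray_front','housing','press_top','ball','cups','paddle','prism']:
    r=eyes.pinpoint(n,c)
    z=P[n][2] if n in P else (.102 if n=='press_top' else 0)
    for q in r[:2]: print(c,n,round(q['p'],2),np.round(ray(f['mtx'],f['rvec'],f['tvec'],q['uv'],z),4))
    if n in P and r: obs.append((c,n,r[0]['uv'],r[0]['p']))
def res(x):
    o=[]
    for c,n,uv,p in obs:
        f=F[c];a=P[n];C,S=np.cos(x[2]),np.sin(x[2])
        w=np.array([x[0]+C*a[0]-S*a[1],x[1]+S*a[0]+C*a[1],a[2]])
        q=cv2.projectPoints(w[None],f['rvec'],f['tvec'],f['mtx'],None)[0].ravel()
        o+=list((q-uv)*p)
    return np.array(o)
for y0 in(0,1.57,3.14,-1.57):
    s=least_squares(res,[.3,.5,y0],loss='soft_l1');print(s.cost,s.x,np.round(s.fun,1))
E
```

```text
scene hasp_bar 0.74 [ 0.4843 -0.1234  0.11  ]
scene hasp_hinge 0.73 [ 0.6192 -0.1173  0.11  ]
scene hasp_hinge 0.23 [0.7136 0.0418 0.11  ]
scene tray_front 0.62 [ 0.4544 -0.1247  0.056 ]
scene housing 0.76 [ 0.5723 -0.1202  0.    ]
scene press_top 0.36 [ 0.5839 -0.1222  0.102 ]
scene ball 0.7 [ 0.512  -0.3574  0.    ]
scene cups 0.63 [ 0.6932 -0.3081  0.    ]
scene paddle 0.65 [0.6524 0.0912 0.    ]
scene prism 0.75 [0.4459 0.0834 0.    ]
scene prism 0.56 [ 0.514  -0.3602  0.    ]
top hasp_bar 0.67 [ 0.4875 -0.1297  0.11  ]
top hasp_hinge 0.57 [ 0.6283 -0.1082  0.11  ]
top hasp_hinge 0.57 [0.4795 0.0876 0.11  ]
top tray_front 0.77 [ 0.4573 -0.1246  0.056 ]
top housing 0.96 [ 0.5816 -0.1225  0.    ]
top housing 0.51 [0.6593 0.0876 0.    ]
top press_top 0.46 [ 0.5776 -0.1238  0.102 ]
top ball 0.86 [ 0.5205 -0.3557  0.    ]
top cups 0.9 [ 0.6903 -0.3113  0.    ]
top paddle 0.83 [0.6627 0.0858 0.    ]
top prism 0.94 [0.4759 0.087  0.    ]
8.200677518718884 [ 0.57575024 -0.12012196  0.05303293] [-0.2  0.5  0.1  0.4  0.2  1.1  0.6  0.8 -1.6  0.6  2.8  2.2  0.6 -1.
 -1.   2.5]
8.20067751871882 [ 0.57575024 -0.12012196  0.05303292] [-0.2  0.5  0.1  0.4  0.2  1.1  0.6  0.8 -1.6  0.6  2.8  2.2  0.6 -1.
 -1.   2.5]
8.200677518721815 [ 0.57575024 -0.12012196  0.05303287] [-0.2  0.5  0.1  0.4  0.2  1.1  0.6  0.8 -1.6  0.6  2.8  2.2  0.6 -1.
 -1.   2.5]
8.200677518718898 [ 0.57575024 -0.12012196  0.05303291] [-0.2  0.5  0.1  0.4  0.2  1.1  0.6  0.8 -1.6  0.6  2.8  2.2  0.6 -1.
 -1.   2.5]
```

```bash
python3 - <<'E'
from h import *
f=eyes.grab_frame('top'); im=cv2.cvtColor(f['pixels'],cv2.COLOR_RGB2BGR)
cv2.imwrite('pics/topz.png',cv2.resize(im[135:275,320:460],None,fx=4.2,fy=4.2,interpolation=cv2.INTER_CUBIC))
f=eyes.grab_frame('scene'); im=cv2.cvtColor(f['pixels'],cv2.COLOR_RGB2BGR)
cv2.imwrite('pics/scz.png',cv2.resize(im[175:310,165:325],None,fx=4.2,fy=4.2,interpolation=cv2.INTER_CUBIC))
E
```

```text
(no output)
```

View pics/topz.png

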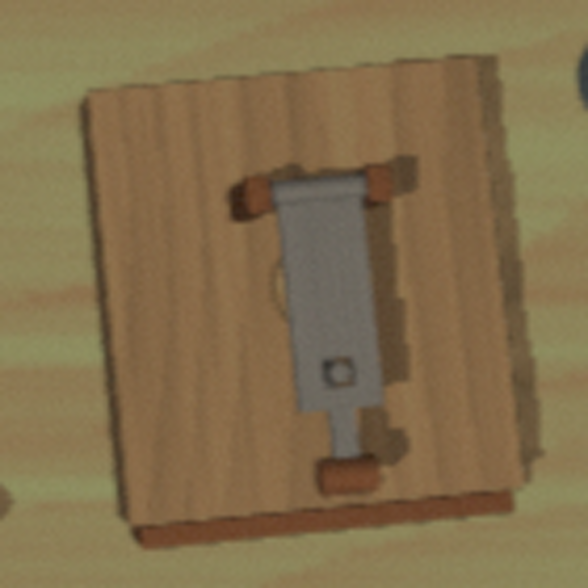

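View pics/scz.png

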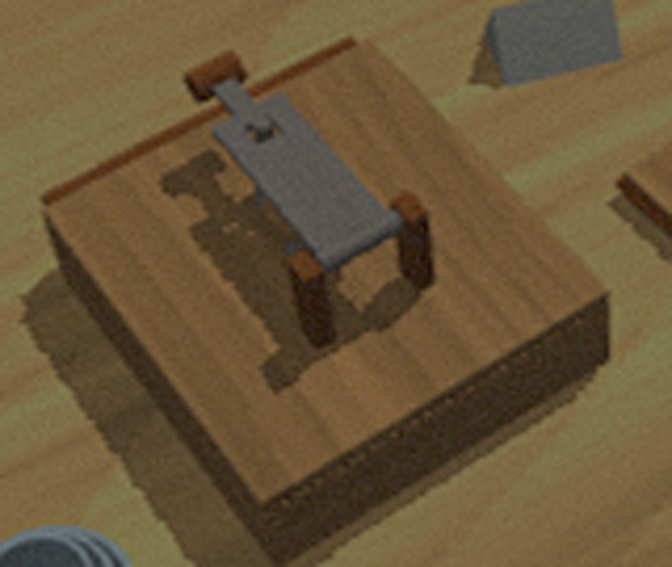

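```bash
python3 - <<'E'
from h import *
from scipy.optimize import least_squares
F={c:eyes.grab_frame(c) for c in['scene','top']}
off={'top':(320,135),'scene':(165,175)}
O=[('top',(.11,.1,.06),(86,92)),('top',(.11,-.1,.06),(481,57)),('top',(-.11,.1,.06),(126,522)),('top',(-.11,-.1,.06),(522,483)),
('top',(-.09,0,.11),(348,474)),('top',(.045,0,.112),(320,190)),
('scene',(.11,-.1,.06),(262,500)),('scene',(.11,.1,.06),(607,297)),('scene',(-.09,0,.11),(216,76))]
def pr(c,x,a):
    f=F[c];C,S=np.cos(x[2]),np.sin(x[2])
    w=np.array([x[0]+C*a[0]-S*a[1],x[1]+S*a[0]+C*a[1],a[2]])
    return cv2.projectPoints(w[None],f['rvec'],f['tvec'],f['mtx'],None)[0].ravel()
def res(x,cs=('top','scene')):
    return np.concatenate([pr(c,x,a)-((np.array(z)+.5)/4.2-.5+off[c]) for c,a,z in O if c in cs])
for cs in (('top','scene'),('top',),('scene',)):
    s=least_squares(res,[.58,-.12,.05],args=(cs,));print(s.x,np.round(s.fun,1))
E
```

```text
[ 0.57901379 -0.11756379  0.08204257] [ 0.5 -0.9 -0.6 -0.2  0.5  1.3  0.7  1.7 -0.4  0.3 -0.3 -0.1 -0.4  1.7
  1.2 -0.5  0.8  0.7]
[ 0.57977889 -0.11744791  0.08224563] [ 0.4 -1.2 -0.7 -0.5  0.5  1.   0.7  1.3 -0.4 -0.1 -0.4 -0.5]
[ 0.57681876 -0.11756324  0.08230931] [-0.9  0.9  0.6 -1.2  0.4  0.1]
```

Call:
step_arm:
  motion:
    - [0.6, -0.7, 0, 0, 0, 0.208, 0]
    - [0.6, -0.7, 0, 0, 0, 0.208, 0]
    - [0.6, -0.7, 0, 0, 0, 0.208, 0]
    - [0.6, -0.7, 0, 0, 0, 0.208, 0]
    - [0.6, -0.7, 0, 0, 0, 0.208, 0]
    - [0.6, -0.7, 0, 0, 0, 0.208, 0]
    - [0.6, -0.7, 0, 0, 0, 0.208, 0]
    - [0.6, -0.7, 0, 0, 0, 0.208, 0]
    - [0.6, -0.7, 0, 0, 0, 0.208, 0]
    - [0.6, -0.7, 0, 0, 0, 0.208, 0]

```text
time: 3.2
tool_pos: [0.4447, 0.2553, 0.2316]
tool_rot: [0.001, -0.039, 0.999, -0.0]
contact_force: [-0.5, 1.7, 0.2]
gripper_width: 0.998
```

Call:
step_arm:
  motion:
    - [0.09, -0.766, 0, 0, 0, 0, 0]
    - [0.09, -0.766, 0, 0, 0, 0, 0]
    - [0.09, -0.766, 0, 0, 0, 0, 0]
    - [0.09, -0.766, 0, 0, 0, 0, 0]
    - [0.09, -0.766, 0, 0, 0, 0, 0]
    - [0.09, -0.766, 0, 0, 0, 0, 0]
    - [0.09, -0.766, 0, 0, 0, 0, 0]
    - [0.09, -0.766, 0, 0, 0, 0, 0]
    - [0.09, -0.766, 0, 0, 0, 0, 0]
    - [0.09, -0.766, 0, 0, 0, 0, 0]

```text
time: 4.2
tool_pos: [0.4873, -0.1243, 0.2312]
tool_rot: [-0.0, -0.041, 0.999, 0.001]
contact_force: [0.1, -0.2, -0.6]
gripper_width: 1.0
```

```bash
cat >> h.py <<'E'
from scipy.spatial.transform import Rotation as Rn
def wpose(s):
    q=s['tool_rot'];T=np.eye(4);T[:3,:3]=Rn.from_quat([q[1],q[2],q[3],q[0]]).as_matrix();T[:3,3]=s['tool_pos'];return T
def wray(f,T,uv,z):
    X=T@np.array(f['hand_eye']);d=X[:3,:3]@np.linalg.inv(f['mtx'])@np.array([uv[0],uv[1],1.]);c=X[:3,3]
    return c+d*(z-c[2])/d[2]
E
python3 - <<'E'
from h import *
s=monitor.state();print(s['time'],s['tool_pos'],s['tool_rot'],s['joint_pos']);T=wpose(s);f=eyes.grab_frame('wrist');save(f,'w1')
print(np.round(f['hand_eye'],3))
for n,z in(('hasp_bar',.11),('hasp_hinge',.11),('tray_front',.056)):
    for q in eyes.pinpoint(n,'wrist')[:2]: print(n,q['p'],q['uv'],wray(f,T,q['uv'],z))
E
```

```text
4.2 [ 0.48731422 -0.12430171  0.23115427] [-1.79025760e-04 -4.05415434e-02  9.99177711e-01  5.02343566e-04] [-3.98254724e-01 -2.45062651e-01  1.89065160e+00  7.59461007e-04
  1.49675470e+00 -2.05021284e+00]
[[ 0.    -0.945 -0.327  0.084]
 [ 1.     0.    -0.     0.001]
 [ 0.    -0.327  0.945 -0.143]
 [ 0.     0.     0.     1.   ]]
hasp_hinge 0.97 [321.8, 321.1] [ 0.62030908 -0.11296602  0.11      ]
tray_front 0.56 [317.0, 143.6] [ 0.4576839 -0.1307953  0.056    ]
```

View pics/w1.png

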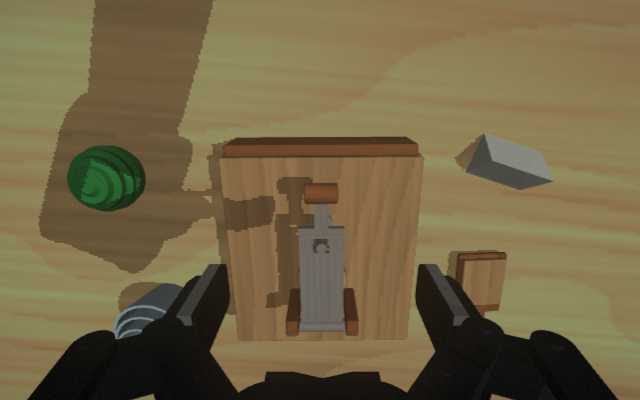

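```bash
python3 - <<'E'
from h import *
s=monitor.state();T=wpose(s);f=eyes.grab_frame('wrist')
print(s['time'])
for uv,z in(((321,193),.11),((322,327),.112),((321,138),.056)): print(wray(f,T,uv,z))
E
```

```text
4.4
[ 0.48991017 -0.12296655  0.11      ]
[ 0.62581461 -0.11063157  0.112     ]
[ 0.45217735 -0.12628824  0.056     ]
```

Call:
step_arm:
  motion:
    - [0.004, 0.002, -0.1, 0, 0, 0, 0]
    - [0.004, 0.002, -0.19, 0, 0, 0, 0]
    - [0.004, 0.002, -0.25, 0, 0, 0, 0]
    - [0.004, 0.002, -0.276, 0, 0, 0, 0]
    - [0.004, 0.002, -0.276, 0, 0, 0, 0]
    - [0.004, 0.002, -0.276, 0, 0, 0, 80]

```text
time: 5.05
tool_pos: [0.4905, -0.1236, 0.095]
tool_rot: [0.001, -0.041, 0.999, -0.001]
contact_force: [-0.3, -0.1, 0.4]
gripper_width: 0.86
```

```bash
python3 - <<'E'
from h import *
s=monitor.state();print(s['time'],s['tool_pos'],s['gripper_width']);f=eyes.grab_frame('wrist');save(f,'w2')
E
```

```text
5.05 [ 0.49051796 -0.12355123  0.09502081] 0.859719578803315
```

View pics/w2.png

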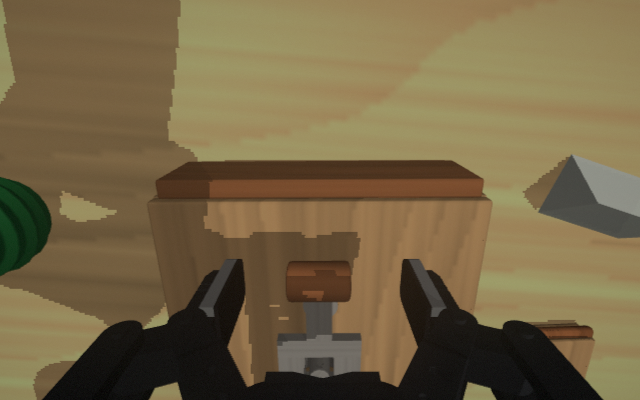

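Call:
step_arm:
  motion:
    - [0, 0, 0, 0, 0, 0, 255]
    - [0, 0, 0, 0, 0, 0, 255]
    - [0, 0, 0, 0, 0, 0, 255]
    - [0, 0, 0, 0, 0, 0, 255]
    - [0, 0, 0, 0, 0, 0, 255]
    - [0, 0, 0, 0, 0, 0, 255]
    - [0, 0, 0, 0, 0, 0, 255]
    - [0, 0, 0, 0, 0, 0, 255]

```text
time: 5.9
tool_pos: [0.4904, -0.1252, 0.0952]
tool_rot: [0.001, -0.041, 0.999, -0.002]
contact_force: [-0.9, -5.6, 3.6]
gripper_width: 0.312
```

```bash
python3 - <<'E'
from h import *
s=monitor.state();print(s['time'],s['tool_pos'],s['gripper_width']);f=eyes.grab_frame('wrist');save(f,'w3')
E
```

```text
5.9 [ 0.4904049  -0.12520503  0.09521664] 0.3123490725130763
```

View pics/w3.png

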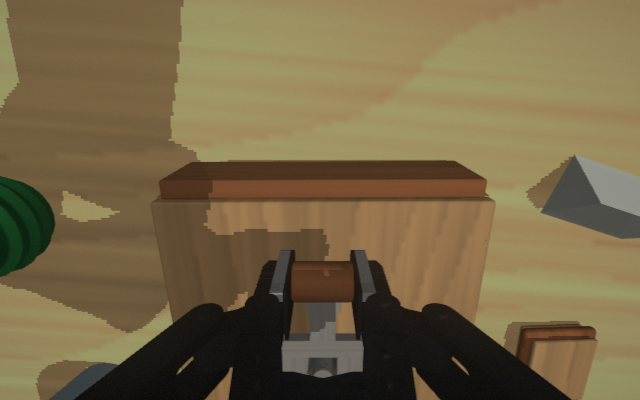

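Call:
step_arm:
  motion:
    - [0.0013, 0, 0.027, 0, 0, 0, 255]
    - [0.0054, 0.0, 0.0536, 0, 0, 0, 255]
    - [0.012, 0, 0.08, 0, 0, 0, 255]
    - [0.021, 0, 0.105, 0, 0, 0, 255]
    - [0.033, 0.001, 0.129, 0, 0, 0, 255]
    - [0.047, 0.002, 0.152, 0, 0, 0, 255]
    - [0.063, 0.0035, 0.174, 0, 0, 0, 255]
    - [0.0816, 0.005, 0.194, 0, 0, 0, 255]
    - [0.102, 0.0067, 0.2115, 0, 0, 0, 255]
    - [0.124, 0.0085, 0.227, 0, 0, 0, 255]

```text
time: 6.95
tool_pos: [0.5504, -0.1199, 0.2059]
tool_rot: [-0.002, -0.041, 0.999, -0.001]
contact_force: [-1.5, -4.3, -4.4]
gripper_width: 0.307
```

```bash
python3 - <<'E'
from h import *
s=monitor.state();print(s['time'],s['tool_pos'],s['gripper_width'],s['contact_force']);f=eyes.grab_frame('scene');save(f,'s4')
im=cv2.imread('pics/s4.png');cv2.imwrite('pics/s4.png',cv2.resize(im[90:310,100:380],None,fx=2.5,fy=2.5))
E
```

```text
6.95 [ 0.55042554 -0.11989542  0.20591085] 0.30720702626541785 [-1.45006894 -4.32589382 -4.39628078]
```

View pics/s4.png

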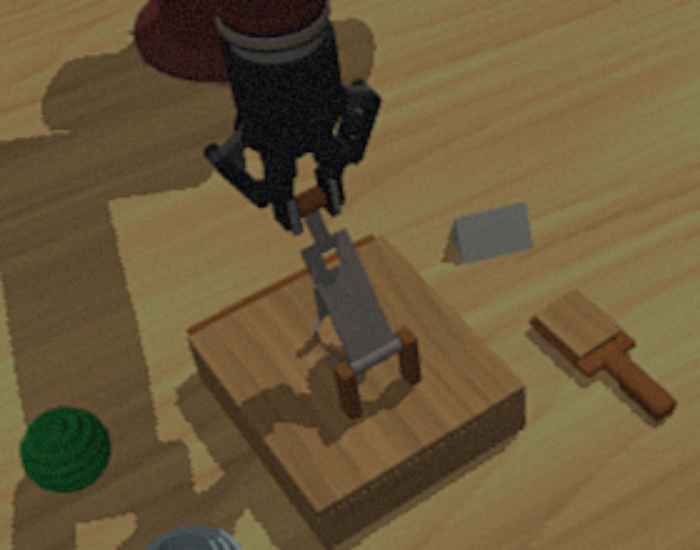

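Call:
step_arm:
  motion:
    - [0.0233, 0.002, 0.0134, 0, 0, 0, 255]
    - [0.048, 0.004, 0.0244, 0, 0, 0, 255]
    - [0.0734, 0.006, 0.033, 0, 0, 0, 255]
    - [0.0996, 0.0085, 0.039, 0, 0, 0, 255]
    - [0.1263, 0.011, 0.042, 0, 0, 0, 255]
    - [0.1532, 0.013, 0.0427, 0, 0, 0, 255]
    - [0.18, 0.0155, 0.0405, 0, 0, 0, 255]
    - [0.2065, 0.0175, 0.0357, 0, 0, 0, 255]
    - [0.232, 0.02, 0.0283, 0, 0, 0, 255]
    - [0.257, 0.022, 0.0183, 0, 0, 0, 255]

```text
time: 8.0
tool_pos: [0.6804, -0.1085, 0.2175]
tool_rot: [0.0, -0.041, 0.999, -0.0]
contact_force: [-1.4, -1.4, 3.7]
gripper_width: 0.304
```

```bash
python3 - <<'E'
from h import *
s=monitor.state();print(s['time'],s['tool_pos'],s['gripper_width'],s['contact_force']);f=eyes.grab_frame('scene');save(f,'s5')
im=cv2.imread('pics/s5.png');cv2.imwrite('pics/s5.png',cv2.resize(im[90:310,100:380],None,fx=2.5,fy=2.5))
E
```

```text
8.0 [ 0.68044206 -0.1084889   0.21745812] 0.30403047215042367 [-1.44781936 -1.40819876  3.74862247]
```

View pics/s5.png

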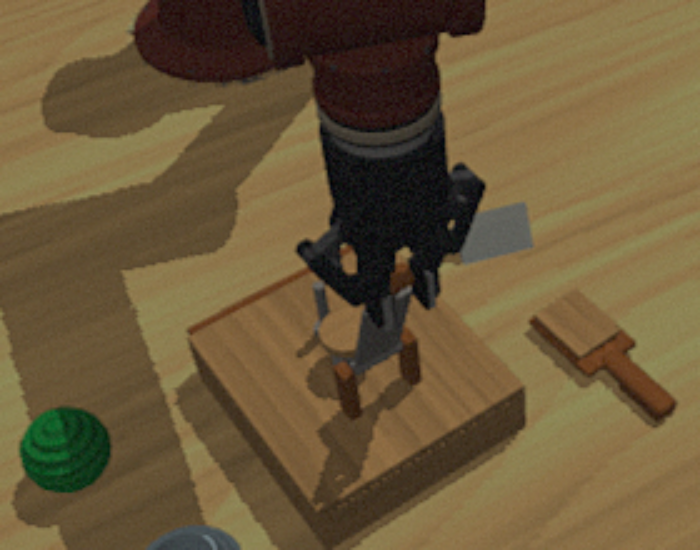

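Call:
step_arm:
  motion:
    - [0.024, 0.002, -0.0124, 0, 0, 0, 255]
    - [0.0464, 0.004, -0.0272, 0, 0, 0, 255]
    - [0.0673, 0.006, -0.0442, 0, 0, 0, 255]
    - [0.0864, 0.007, -0.063, 0, 0, 0, 255]
    - [0.1, 0.0085, -0.0795, 0, 0, 0, 255]
    - [0.1, 0.0085, -0.0795, 0, 0, 0, 255]
    - [0.1, 0.0085, -0.0795, 0, 0, 0, 120]
    - [0.1, 0.0085, -0.0795, 0, 0, 0, 60]
    - [0.1, 0.0085, -0.0795, 0, 0, 0, 40]
    - [0.1, 0.0085, -0.0795, 0, 0, 0, 40]

```text
time: 9.05
tool_pos: [0.7294, -0.1037, 0.1755]
tool_rot: [-0.001, -0.041, 0.999, 0.0]
contact_force: [-0.2, -0.2, -0.2]
gripper_width: 0.841
```

```bash
python3 - <<'E'
from h import *
s=monitor.state();print(s['time'],s['tool_pos'],s['gripper_width'],s['contact_force']);f=eyes.grab_frame('scene');save(f,'s6')
im=cv2.imread('pics/s6.png');cv2.imwrite('pics/s6.png',cv2.resize(im[90:310,100:380],None,fx=2.5,fy=2.5))
E
```

```text
9.05 [ 0.72936498 -0.10369536  0.17551777] 0.8412092196909758 [-0.236276   -0.2072258  -0.17882426]
```

View pics/s6.png

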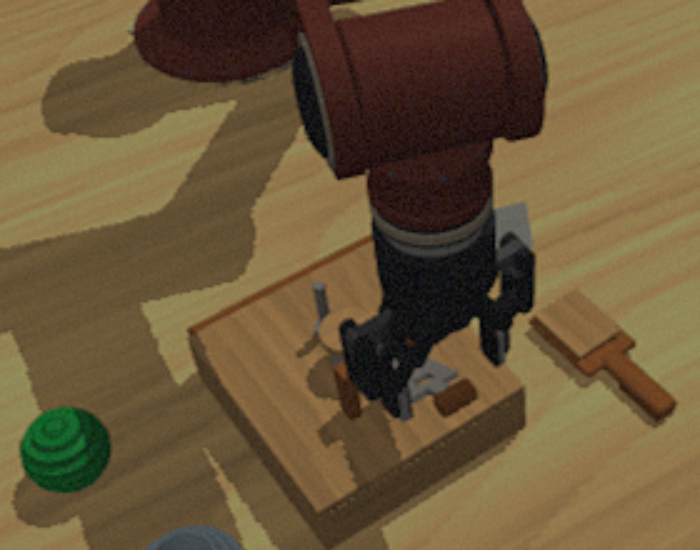

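Call:
step_arm:
  motion:
    - [0, 0, 0.08, 0, 0, 0, 40]
    - [0, 0, 0.16, 0, 0, 0, 40]
    - [0, 0, 0.16, 0, 0, 0, 40]
    - [-0.1, -0.009, 0.16, 0, 0, 0, 150]
    - [-0.2, -0.018, 0.16, 0, 0, 0, 255]
    - [-0.3, -0.027, 0.16, 0, 0, 0, 255]
    - [-0.3, -0.027, 0.16, 0, 0, 0, 255]
    - [-0.3, -0.027, 0.08, 0, 0, 0, 255]
    - [-0.3, -0.027, 0.0, 0, 0, 0, 255]
    - [-0.3, -0.027, -0.06, 0, 0, 0, 255]

```text
time: 10.1
tool_pos: [0.5793, -0.1172, 0.1439]
tool_rot: [-0.0, -0.041, 0.999, 0.0]
contact_force: [0.0, 0.1, -0.1]
gripper_width: 0.001
```

```bash
python3 - <<'E'
from h import *
s=monitor.state();T=wpose(s);print(s['time'],s['tool_pos'],s['gripper_width'],s['contact_force']);
fw=eyes.grab_frame('wrist');save(fw,'w7')
f=eyes.grab_frame('scene')
for n in('press_top','hasp_bar','tray_front'):
    for q in eyes.pinpoint(n,'scene')[:1]: print(n,q['p'],q['uv'],ray(f['mtx'],f['rvec'],f['tvec'],q['uv'],.102 if n[0]=='p' else .18 if n[0]=='h' else .056))
save(f,'s7')
im=cv2.imread('pics/s7.png');cv2.imwrite('pics/s7.png',cv2.resize(im[90:310,100:380],None,fx=2.5,fy=2.5))
E
```

```text
10.1 [ 0.57934074 -0.11716747  0.14393003] 0.0005561556403970162 [ 0.01273869  0.07965206 -0.13049643]
press_top 0.77 [237.3, 222.9] [ 0.57982241 -0.12224344  0.102     ]
hasp_bar 0.98 [280.7, 252.0] [ 0.74241978 -0.10865378  0.18      ]
tray_front 0.44 [211.1, 201.8] [ 0.45575816 -0.13221631  0.056     ]
```

View pics/s7.png

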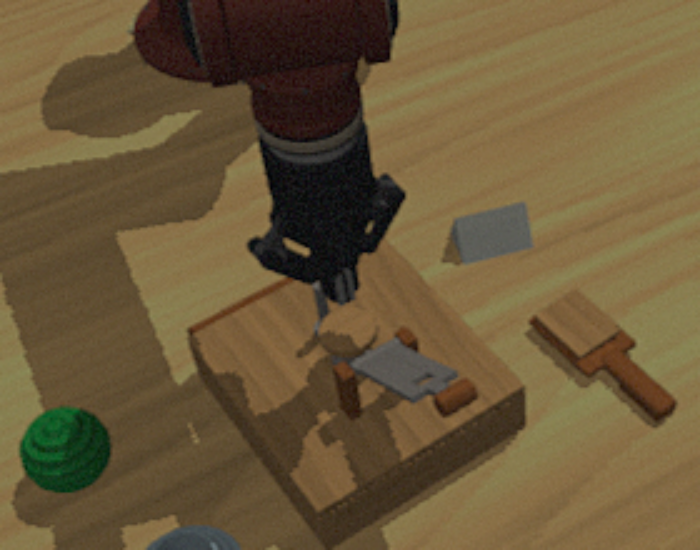

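View pics/w7.png

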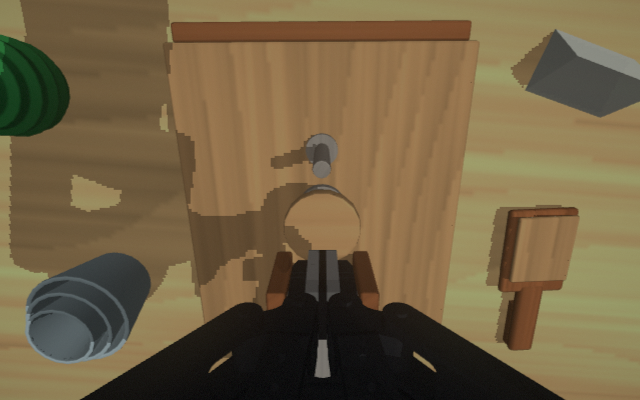

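Call:
step_arm:
  motion:
    - [0, 0, -0.04, 0, 0, 0, 255]
    - [0, 0, -0.065, 0, 0, 0, 255]
    - [0, 0, -0.065, 0, 0, 0, 255]
    - [0, 0, -0.065, 0, 0, 0, 255]

```text
time: 10.75
tool_pos: [0.5804, -0.1176, 0.1146]
tool_rot: [0.0, -0.041, 0.999, -0.0]
contact_force: [0.1, 0.4, -0.2]
gripper_width: 0.002
```

Call:
step_arm:
  motion:
    - [0, 0, -0.012, 0, 0, 0, 255]
    - [0, 0, -0.018, 0, 0, 0, 255]
    - [0, 0, -0.018, 0, 0, 0, 255]
    - [0, 0, -0.018, 0, 0, 0, 255]

```text
time: 11.15
tool_pos: [0.5799, -0.1174, 0.1047]
tool_rot: [-0.0, -0.041, 0.999, 0.0]
contact_force: [0.2, -0.1, -0.5]
gripper_width: 0.002
```

Call:
step_arm:
  motion:
    - [0, 0, -0.006, 0, 0, 0, 255]
    - [0, 0, -0.01, 0, 0, 0, 255]
    - [0, 0, -0.01, 0, 0, 0, 255]
    - [0, 0, -0.01, 0, 0, 0, 255]

```text
time: 11.55
tool_pos: [0.5803, -0.1176, 0.1006]
tool_rot: [0.001, -0.041, 0.999, -0.0]
contact_force: [-0.3, -0.2, 4.9]
gripper_width: 0.003
```

Call:
step_arm:
  motion:
    - [0, 0, -0.006, 0, 0, 0, 255]
    - [0, 0, -0.01, 0, 0, 0, 255]
    - [0, 0, -0.01, 0, 0, 0, 255]
    - [0, 0, -0.01, 0, 0, 0, 255]

```text
time: 11.95
tool_pos: [0.5804, -0.1176, 0.0956]
tool_rot: [0.001, -0.041, 0.999, -0.0]
contact_force: [-0.9, 0.7, 6.4]
gripper_width: -0.0
```

Call:
step_arm:
  motion:
    - [0, 0, -0.006, 0, 0, 0, 255]
    - [0, 0, -0.012, 0, 0, 0, 255]
    - [0, 0, -0.018, 0, 0, 0, 255]
    - [0, 0, -0.024, 0, 0, 0, 255]
    - [0, 0, -0.027, 0, 0, 0, 255]
    - [0, 0, -0.027, 0, 0, 0, 255]
    - [0, 0, -0.027, 0, 0, 0, 255]
    - [0, 0, -0.027, 0, 0, 0, 255]

```text
time: 12.75
tool_pos: [0.5804, -0.1176, 0.0828]
tool_rot: [0.0, -0.041, 0.999, -0.0]
contact_force: [-3.1, 0.7, 8.9]
gripper_width: -0.002
```

```bash
python3 - <<'E'
from h import *
for i in range(4):
    f=eyes.grab_frame('top');s=monitor.state();print(s['time'],s['tool_pos'],s['contact_force'])
save(f,'t8');im=cv2.imread('pics/t8.png');cv2.imwrite('pics/t8.png',cv2.resize(im[135:295,310:470],None,fx=3.6,fy=3.6,interpolation=cv2.INTER_CUBIC))
for n in('press_top','tray_front'):
    for q in eyes.pinpoint(n,'top')[:1]: print(n,q['p'],q['uv'],ray(f['mtx'],f['rvec'],f['tvec'],q['uv'],.082 if n[0]=='p' else .056))
f=eyes.grab_frame('scene');save(f,'s8');im=cv2.imread('pics/s8.png');cv2.imwrite('pics/s8.png',cv2.resize(im[150:310,140:330],None,fx=4,fy=3.7,interpolation=cv2.INTER_CUBIC))
for n in('press_top','tray_front'):
    for q in eyes.pinpoint(n,'scene')[:1]: print(n,q['p'],q['uv'],ray(f['mtx'],f['rvec'],f['tvec'],q['uv'],.082 if n[0]=='p' else .056))
s=monitor.state();T=wpose(s);f=eyes.grab_frame('wrist');save(f,'w8')
for q in eyes.pinpoint('tray_front','wrist')[:1]: print(q['p'],q['uv'],wray(f,T,q['uv'],.056))
E
```

```text
12.8 [ 0.5803502 -0.1175997  0.082767 ] [-2.79841005  0.75114043  8.83167209]
12.85 [ 0.58036513 -0.11762279  0.08278497] [-1.59954233  1.79175889  9.15451101]
12.9 [ 0.58035351 -0.11763428  0.08278167] [-4.10519891  0.98844756  9.06758327]
12.95 [ 0.58036116 -0.11762479  0.08279136] [-2.86684233  1.09017252  9.34633861]
press_top 0.54 [472.4, 152.3] [ 0.68393843 -0.28325867  0.082     ]
press_top 0.73 [241.0, 228.5] [ 0.58144056 -0.11705233  0.082     ]
tray_front 0.6 [203.6, 192.7] [ 0.4207223  -0.13507719  0.056     ]
```

View pics/t8.png

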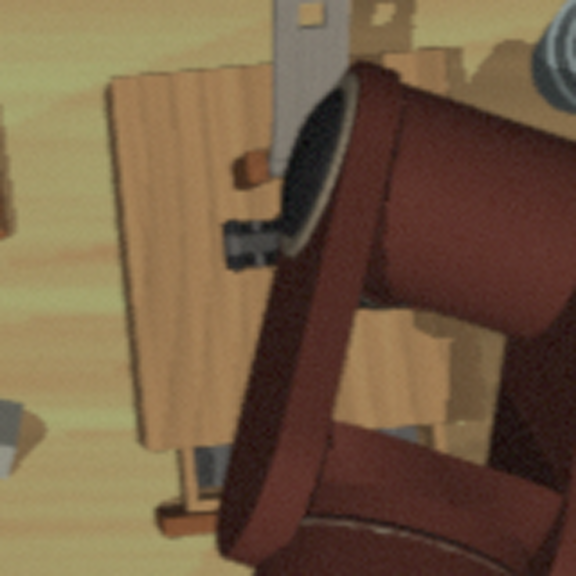

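View pics/s8.png

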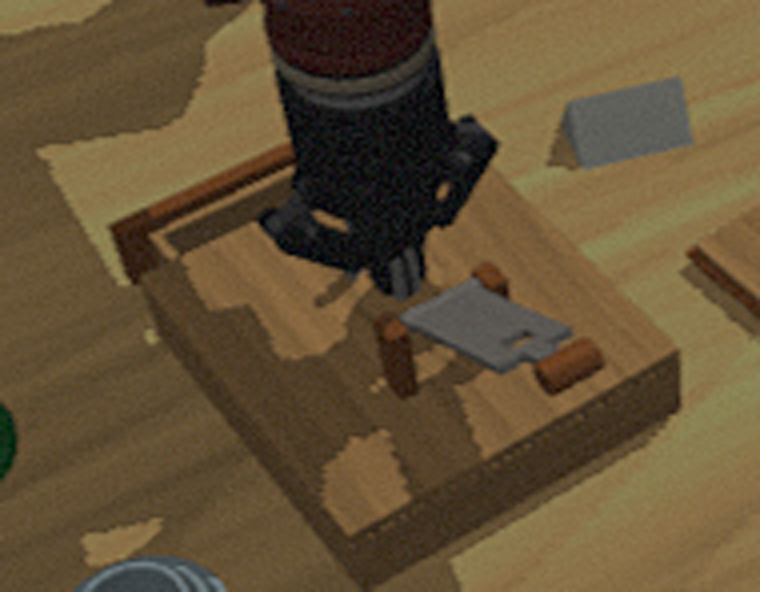

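View pics/w8.png

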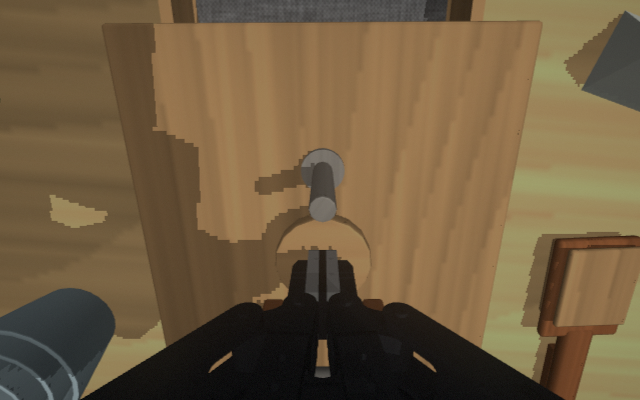

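Call:
step_arm:
  motion:
    - [0, 0, -0.0016, 0, 0, 0, 255]
    - [0, 0, -0.0016, 0, 0, 0, 255]
    - [0, 0, -0.0016, 0, 0, 0, 255]
    - [0, 0, -0.0016, 0, 0, 0, 255]
    - [0, 0, -0.0016, 0, 0, 0, 255]

```text
time: 13.8
tool_pos: [0.5804, -0.1176, 0.082]
tool_rot: [0.0, -0.041, 0.999, -0.0]
contact_force: [-2.6, 1.0, 8.8]
gripper_width: -0.002
```

```bash
python3 - <<'E'
from h import *
from scipy.optimize import least_squares
F={c:eyes.grab_frame(c) for c in['top','scene']}
s=monitor.state();print(s['time'],s['tool_pos'],s['contact_force'])
x=[.579,-.1172,.083]
def pr(c,a):
    f=F[c];C,S=np.cos(x[2]),np.sin(x[2])
    w=np.array([x[0]+C*a[0]-S*a[1],x[1]+S*a[0]+C*a[1],a[2]])
    return cv2.projectPoints(w[None],f['rvec'],f['tvec'],f['mtx'],None)[0].ravel()
for c,(u,v,w,h,k) in {'top':(335,250,60,45,10),'scene':(160,185,80,60,10)}.items():
    im=cv2.cvtColor(F[c]['pixels'],cv2.COLOR_RGB2BGR)
    z=cv2.resize(im[v:v+h,u:u+w],None,fx=k,fy=k,interpolation=cv2.INTER_CUBIC)
    for d,col in((.036,(255,0,0)),(.040,(0,255,0)),(.044,(0,0,255))):
        for bx in(-.122,-.110):
            p=[tuple(int(t) for t in ((pr(c,(bx-d,y,.056))-(u,v)+.5)*k)) for y in(.095,-.095)]
            cv2.line(z,p[0],p[1],col,1)
    p=[tuple(int(t) for t in ((pr(c,(-.11,y,.06))-(u,v)+.5)*k)) for y in(.1,-.1)]
    cv2.line(z,p[0],p[1],(255,255,0),1)
    cv2.imwrite('pics/ov_'+c+'.png',z)
E
```

```text
13.9 [ 0.58034336 -0.11761851  0.08200962] [-2.55329463  0.70617171  8.55725822]
```

View pics/ov_top.png

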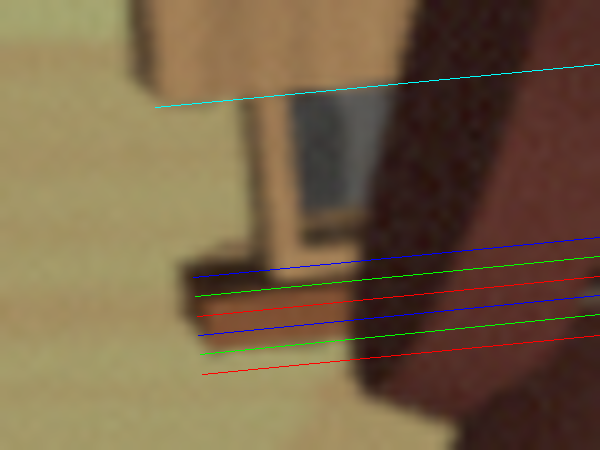

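View pics/ov_scene.png

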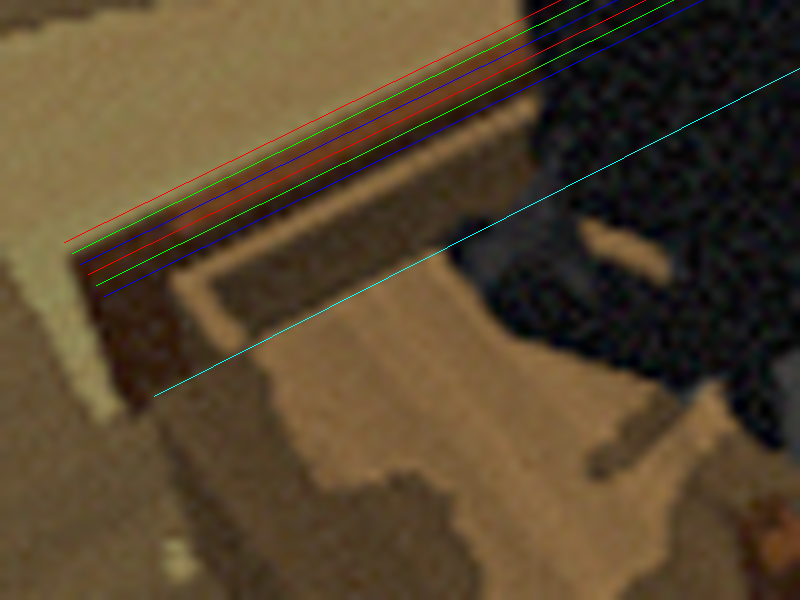

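```bash
python3 - <<'E'
from h import *
s=monitor.state();print(s['time'],s['tool_pos'],s['contact_force']);print(manip.job_done())
E
```

```text
13.9 [ 0.58034336 -0.11761851  0.08200962] [-2.55329463  0.70617171  8.55725822]
the job is handed in; nothing more can be done
None
```

I pinched the hasp's grip bar, swung it up and over to about 2.5 rad, and let it drop back onto its stop. I then pressed the bare knob with shut fingers and handed the job in at 13.9 s, still holding the knob down.

My last checks:
- **Knob depth:** the TCP is at z = 0.0820. With the knob's top at 0.102 when up, that is 20 mm of travel.
- **Tray:** outlines drawn over the top and scene pictures put it 39–40 mm out, within about 1 mm of what was asked.
- **Hasp:** the scene picture showed it lying folded back, clear of the knob.
- **Loose things:** the arm stayed clear of the ball, paddle, prism and cups. They looked unmoved where visible, but I made no separate before-and-after measurement of them.

Two readings disagreed:
- **Force:** the vertical force was 8.6–9.3 N, a little under the stated 10 N at 20 mm. I relied on the finger height and the tray pictures instead.
- **Knob detection:** one top-view detection of the knob was plainly wrong, landing on the cups, and I ignored it.

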